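# Hold the bench centres open for loading

### The arm

A 6-joint arm with a two-finger parallel gripper is mounted at the origin on the work surface. World frame = base frame: x ahead of the robot, y to its left, z up, the work surface at z = 0. Lengths are in m, angles in rad, forces in N, time in s.
With the tool pointing down it reaches from about 0.25 to 0.775 m from the base axis. Payload 4 kg.
Tool frame: the origin (TCP) lies midway between the tips of the shut fingers; the grasp point (between the pads) lies 19 mm behind it; z points along the fingers, y is the line along which they close (so a half turn about z gives the same grasp; the last joint's range is limited). The gripper opens to 94 mm and grips with 3 to 60 N. Pads are 16 mm wide; open, the fingers measure 119 mm over their backs; the gripper's body (75 mm by 177 mm) begins 78 mm behind the grasp point.
Start: joints at [1.062, 0.087, 1.371, -0, 1.684, -0.103], TCP at [0.217, 0.505, 0.206] pointing down, gripper open.
Joint ranges: [-3.1, 3.1], [-0.76, 2.03], [0.27, 2.55], [-1.08, 4.22], [0.17, 2.65], [-2.57, 2.57]. Speed limits (rad/s): [2.79, 2.79, 3.14, 3.14, 3.14, 3.14].

### API

Orientations are given as [roll, pitch, yaw] about the fixed x, y, z axes, in that order (R = Rz(yaw) Ry(pitch) Rx(roll)).
In Python, from bench import robot gives the robot as it stands.
- The arm moves only by the tool servo_tool, never from a script. Its argument "moves" is a list of rows, each a list of 5 numbers: the shift along the tool's x, y, z in units of 25 mm (1.0 is 25 mm), then the turn about the tool's z in units of 6 degrees (1.0 is 6 degrees), then the closure, from 0 (fully open) to 1 (shut). In form: [[dx, dy, dz, yaw, gripper], ...]. A call has 1 to 10 rows; each row is the pose to reach, as a shift and turn from the pose commanded when the call began, along the tool's axes at that moment; what a row does not reach only later rows make up. A row lasts 1/12 s, in which the tool goes at most 41.7 mm and 7.16 degrees, less where a joint would pass 70% of its speed; a pose out of reach is approached as far as the arm can. A call with a gripper value outside its range is refused whole. The fingers move at their own pace and stop on an object; the grip force is fixed at half the most. Time passes only in rows, so rows that repeat a pose let the fingers close. It gives the time, the measured TCP pose, the force, the opening and the grip force at its end, in the units of the state.
- robot.get_obs(): the state, without advancing time (a new reading comes with each control period).
- robot.snapshot(name): name is "scene" or "top" or "wrist"; returns a dict with "image" (384x512x3 uint8, blue, green, red), "fx", "fy", "cx", "cy" (pixels), "eye" and "orientation" of the camera in the world; the wrist camera has in their place "T_tool_cam" (4x4, takes a point from camera to tool coordinates, whose origin is the TCP and whose axes are the flange's). Camera axes: x right, y down, z forward; pixel columns grow to the right and rows downward; lengths in m; the calibration is good to about 2 mm. A picture is of the moment at which its call begins: read the wrist's pose just before it. There is no depth.
- robot.close_job(): hands the job in; it is judged then, once.
The state is a dict: "time": time; "joint_positions": joint angles; "qvel": joint speeds; "joint_torque": joint torques, N m; "tool_pos": TCP position; "ee_rot": TCP orientation; "wrist_force": force on the tool from outside, world axes, zero at the start; "wrist_torque": the same for the moment, N m; "width": finger opening in m; "finger_force": force on a finger pad.
Only numpy, scipy, OpenCV 4.12 (cv2) and the standard library are available. Lean on these libraries where they do the work, as an engineer would, in place of code of your own. Each camera call takes 0.05 s, during which the arm holds its last target. There are 200 camera calls.

### The job

Open the bench centres so that a workmate can load an arbor: pull the lock knob on the side of the tailstock fully out and leave it out, then draw the spring-loaded spindle back by its upright handle until its pointer stands opposite the marker clamped on the scale bar, and keep it there. The spindle springs back if let go, so the program finishes while the gripper is still holding the handle on the mark. Leave everything else on the bench where it is.

Things in the scene. Friction and masses are not known exactly. Their poses are not given: they have to be found in the camera images.
- centres: Bench centres, fixed green fixture: bed 420 x 120 mm, 30 mm high. Origin: centre of the underside; x along the bed from tailstock to headstock, y across towards the lock knob, z up. Headstock block (55 x 70 mm, top 92 mm up) at x +172 mm; tailstock block (90 x 70 mm, top 88 mm) at x -30 mm. The spindle is drawn back along -x. Placed and turned anew each time.
- lock (a joint): Travel of the lock knob in m: 0 home (spindle locked), 0.024 fully out; slides along the fixture's +y. Over-centre detent: it resists with about 4 to 6 N from 4 mm on, then past mid travel snaps on outwards and stays out by itself. While it is in, its pin blocks the spindle after about 1 mm.
- knob (a point): Centre of the lock knob's head: dark steel disc, diameter 30 mm, 22 mm long, axis level along the fixture's y, on an 8 mm stem, 60 mm above the bench. Home, it lies at x -36, y +83 mm in the fixture, with a 27 mm free gap between head and the stem's boss.
- spindle (a joint): How far the spindle is drawn back, in m: 0 home (forward), 0.095 end of travel, growing along the fixture's -x. A return spring pulls it home with about 5 N at 0 and 11 N at 0.075.
- handle (a point): Grip point of the upright handle, 118 mm above the bench, 22 mm below its top: black plastic plate, 14 mm thick along the fixture's x, 36 mm wide along y, from 40 to 140 mm above the bench, fixed on the spindle's rear end. Home, it stands at x -111 mm, y 0, with a 29 mm free gap to the tailstock block.
- pointer (a point): Tip of the small steel pointer at the handle's foot, 46 mm above the bench, 37 mm from the centre line on the -y side (away from the lock knob), at the same x as the handle; it moves with the spindle.
- mark (a point): Middle of the marker's edge next to the pointer, 46 mm above the bench, at y -40 mm. The marker is a fixed black block, 10 mm long (along x), 32 mm wide, top 60 mm above the bench, clamped on the aluminium scale bar on the bed, 40 to 75 mm behind the pointer's home place, set anew each time. The pointer is on the mark when its x in the fixture equals this one.
- screwdriver: Bystander: screwdriver with blue handle, 200 mm, lying on the bench beside the fixture. Origin: its middle, underside.
- disc: Bystander: black grinding disc, 100 mm across, 6 mm thick, lying flat near the handle. Origin: centre of its underside.
- tape: Bystander: red tape measure, 65 x 40 x 62 mm, standing beside the bed. Origin: centre of its underside.
- pliers: Bystander: pliers with green and yellow grips, 165 mm, 18 mm high. Origin: under the pivot.
- wrench: Bystander: steel wrench, 200 mm. Origin: its middle, underside.
- arbor: Bystander: steel arbor to be loaded later by the workmate: rod 14 mm x 110 mm with two 36 mm flanges, lying. Origin: under its middle.

How it is judged:
On the way, in this order (a step that is already met when the one before it is completed fails the run):
1. the lock knob is pulled out (value of joint lock above 0.018 m), for 0.2 s.
2. the spindle is drawn back so that its pointer is on the mark and held there (x of pointer in the frame of mark between -0.005 and 0.005 m and value of joint lock above 0.018 m), for 0.4 s.
At the end, for the whole second after the job is handed in: The lock knob is out (at least 18 of its 24 mm), the pointer is within 5 mm of the middle of the marker along the slide, at rest, and the fingers are still holding the spindle (over 2 N) against its spring (all of step 2 and contact force between the fingers and spindle above 2 N and velocity of joint spindle between -0.01 and 0.01 m/s); the arm keeps its last pose, push and grip.
It fails at once if a bystander is moved by more than 30 mm (distance of any of screwdriver, disc, tape, pliers, wrench, arbor from where it was at the start of the episode above 0.03 m).
It also fails if it takes over 42 s, if anything falls off the work surface, if the arm or the gripper's body presses on something with over 40 N, if the wrist force passes 120 N, or if a joint passes its speed limit or range.

## Working session

There is one attempt and no reset: what is moved stays moved. The work goes in short steps, Python scripts to look and compute and a tool call to move; the robot and the scene stay as the last step left them, time stands still between calls to the robot, and variables do not carry over. Pictures are saved under pics/ and viewed, at most 10 in all, crops included, and the job is handed in when it is done.

Besides the shell and the picture viewer there is one more tool, called after "Emit:" by a JSON object that holds its "api" and its "payload". servo_tool: Moves the arm, as the interface text tells. Its arguments: {"type":"object","properties":{"moves":{"type":"array"}},"required":["moves"]}

```bash
mkdir -p pics
python3 - <<'E'
from bench import robot
import cv2,pickle
o=robot.get_obs();print({k:o[k] for k in('time','tool_pos','ee_rot','width')})
S={}
for n in('top','scene'):
    s=robot.snapshot(n);S[n]=s;cv2.imwrite(f'pics/{n}.png',s['image']);print(n,{k:v for k,v in s.items() if k!='image'})
pickle.dump(S,open('s.pkl','wb'))
E
```

```text
{'time': 0.0, 'tool_pos': array([0.21683606, 0.5048493 , 0.20431986]), 'ee_rot': array([-3.13943070e+00, -2.33663085e-04,  2.73581863e+00]), 'width': 0.09447169793882838}
top {'fx': 417.52271738594027, 'fy': 417.52271738594027, 'cx': 253.9865207353642, 'cy': 192.30151812916336, 'eye': array([ 0.48133022, -0.02801869,  1.21206935]), 'orientation': array([-3.06840307, -0.01653677, -1.58658908])}
scene {'fx': 347.39298612026823, 'fy': 347.39298612026823, 'cx': 254.8132068035048, 'cy': 194.3709560414401, 'eye': array([ 1.27240997, -0.27687436,  0.87489458]), 'orientation': array([-2.342724  , -0.01597173,  1.25605718])}
```

View pics/top.png

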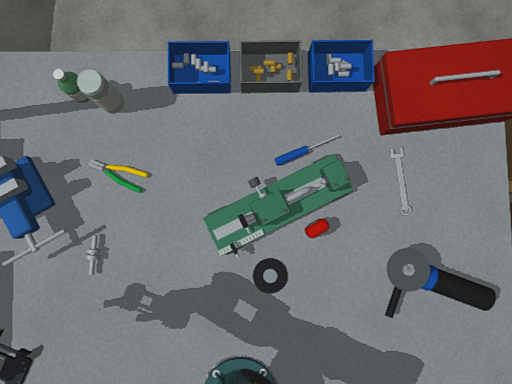

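View pics/scene.png

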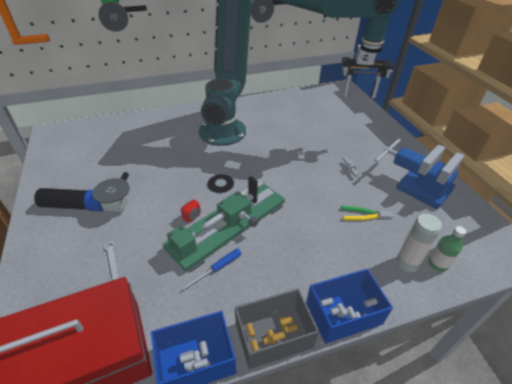

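```bash
cat > h.py <<'E'
import numpy as np,cv2,pickle
from scipy.spatial.transform import Rotation as R
def ray(s,uv,z):
    d=R.from_euler('xyz',s['orientation']).as_matrix()@np.array([(uv[0]-s['cx'])/s['fx'],(uv[1]-s['cy'])/s['fy'],1])
    return s['eye']+d*(z-s['eye'][2])/d[2]
def proj(s,p):
    c=R.from_euler('xyz',s['orientation']).as_matrix().T@(np.asarray(p)-s['eye'])
    return np.array([s['cx']+s['fx']*c[0]/c[2],s['cy']+s['fy']*c[1]/c[2]])
E
python3 - <<'E'
from h import *
S=pickle.load(open('s.pkl','rb'));s=S['top']
im=s['image'];c=im[145:265,195:355]
cv2.imwrite('pics/c1.png',cv2.resize(c,None,fx=5,fy=5,interpolation=cv2.INTER_CUBIC))
hsv=cv2.cvtColor(im,cv2.COLOR_BGR2HSV)
m=cv2.inRange(hsv,(60,60,30),(90,255,255));m[:140]=0;m[270:]=0;m[:,:190]=0;m[:,370:]=0
m=cv2.morphologyEx(m,cv2.MORPH_CLOSE,np.ones((9,9)))
k=max(cv2.findContours(m,0,2)[0],key=cv2.contourArea)
r=cv2.minAreaRect(k);b=cv2.boxPoints(r);print(r,b)
w=np.array([ray(s,p,.03) for p in b]);print(w.round(4));print(np.linalg.norm(np.diff(w,axis=0),axis=1))
E
```

```text
((278.60003662109375, 203.20001220703125), (42.0380744934082, 149.36932373046875), 63.43495178222656) [[202.40005 217.8    ]
 [336.00003 151.00002]
 [354.80002 188.60002]
 [221.20004 255.40001]]
[[ 0.4977  0.0977  0.03  ]
 [ 0.6831 -0.2861  0.03  ]
 [ 0.5741 -0.3367  0.03  ]
 [ 0.3916  0.0458  0.03  ]]
[0.42627247 0.12013139 0.42377972]
```

View pics/c1.png

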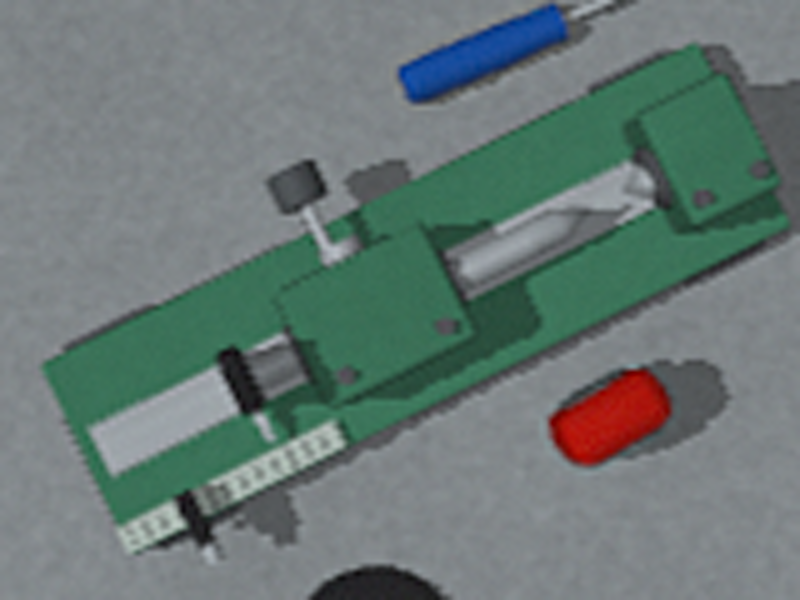

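```bash
cat >> h.py <<'E'
def W(P,p):
    c,s_=np.cos(P[2]),np.sin(P[2]);return np.array([P[0]+c*p[0]-s_*p[1],P[1]+s_*p[0]+c*p[1],p[2]])
def F(P,w):
    c,s_=np.cos(P[2]),np.sin(P[2]);d=np.asarray(w)[:2]-P[:2];return np.array([c*d[0]+s_*d[1],-s_*d[0]+c*d[1],w[2]])
E
python3 - <<'E'
from h import *
from scipy.optimize import least_squares
S=pickle.load(open('s.pkl','rb'));s=S['top']
f=[(-.21,.06,.03,43,367),(.21,.06,.03,697,43),(-.075,.035,.088,277,292),(.015,.035,.088,427,222),(.015,-.035,.088,475,330),(-.075,-.035,.088,335,403),
(.1445,.035,.092,635,113),(.1995,.035,.092,722,77),(.1995,-.035,.092,778,185),(.1445,-.035,.092,692,225),(-.036,.083,.06,298,186)]
px=lambda x,y:np.array([195+(x+.5)/5-.5,145+(y+.5)/5-.5])
res=lambda P:np.concatenate([proj(s,W(P,a[:3]))-px(*a[3:]) for a in f])
r=least_squares(res,[.53,-.12,-1.12],loss='soft_l1');P=r.x;print(P,np.degrees(P[2]));print(r.fun.reshape(-1,2).round(2))
np.save('P.npy',P)
for n,p in(('knob',(-.036,.083,.06)),('handle',(-.111,0,.118))):print(n,W(P,p))
for x,y,z in((238,378,.14),(190,495,.06),(195,515,.046),(267,435,.046)):print(x,y,F(P,ray(s,px(x,y),z)).round(4))
i=S['scene']['image'];q=proj(S['scene'],W(P,(-.111,0,.1))).astype(int);print(q)
print(proj(S['scene'],W(P,(-.036,.083,.06))))
cv2.imwrite('pics/c2.png',cv2.resize(i[165:265,160:290],None,fx=6,fy=6,interpolation=cv2.INTER_CUBIC))
# bystanders
hsv=cv2.cvtColor(s['image'],cv2.COLOR_BGR2HSV)
for n,uv,z in(('disc',(270,276),.006),('tape',(318,227),.062),('scr',(292,155),.02),('scrtip',(340,136),.01)):
    w=ray(s,uv,z);print(n,w.round(3),F(P,w).round(3))
E
```

```text
[ 0.5347722  -0.11719062 -1.12509971] -64.46346498222104
[[-0.96 -0.44]
 [ 0.19 -0.92]
 [-0.84  0.27]
 [-1.03 -0.52]
 [ 1.03  1.08]
 [-0.85  1.41]
 [ 0.14  0.01]
 [ 0.71 -1.7 ]
 [ 1.34 -0.31]
 [ 0.53  0.69]
 [-0.19  0.19]]
knob [ 0.59414486 -0.04892726  0.06      ]
handle [ 0.4869216  -0.01703415  0.118     ]
238 378 [-0.1116  0.002   0.14  ]
190 495 [-0.1641 -0.0428  0.06  ]
195 515 [-0.1672 -0.0543  0.046 ]
267 435 [-0.1119 -0.0325  0.046 ]
[252 187]
[252.8096117  221.63480009]
disc [ 0.329 -0.091  0.006] [-0.112 -0.174  0.006]
tape [ 0.467 -0.223  0.062] [ 0.066 -0.107  0.062]
scr [ 0.675 -0.161  0.02 ] [0.099 0.108 0.02 ]
scrtip [ 0.731 -0.304  0.01 ] [0.253 0.096 0.01 ]
```

View pics/c2.png

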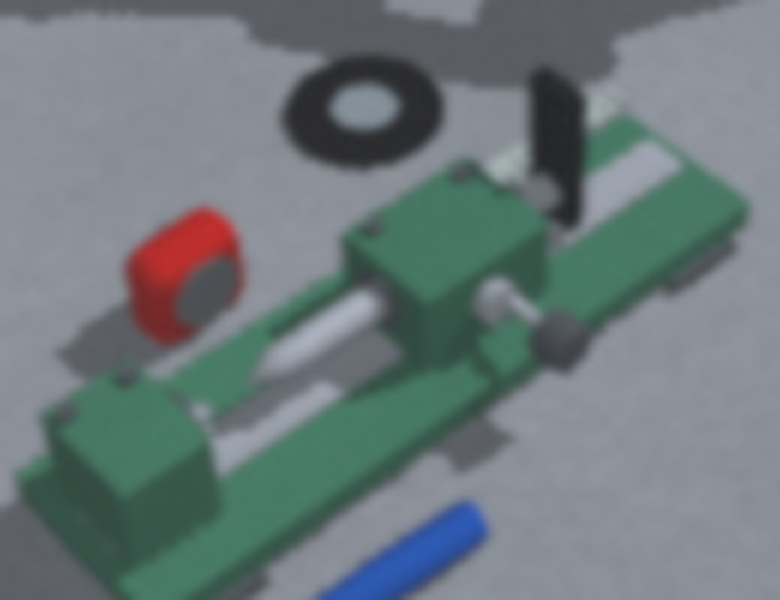

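```bash
cat >> h.py <<'E'
def plan(target,yaw):
    from bench import robot
    o=robot.get_obs();M=R.from_euler('xyz',o['ee_rot']).as_matrix()
    d=M.T@(np.asarray(target)-o['tool_pos'])/.025
    t=-(np.degrees(yaw-o['ee_rot'][2])+180)%360-180
    print('t',o['time'],'units',d.round(3),'turn',round(t/6,3),'alt',round((t/6+30+30)%60-30,3),'q6',o['joint_positions'][5])
E
python3 - <<'E'
from h import *
P=np.load('P.npy');plan([.594,-.049,.2],P[2]+np.pi/2)
E
```

```text
t 0.1 units [-22.606 -14.403   0.2  ] turn 21.869 alt -8.131 q6 -0.10311774008945053
```

Emit:
{"api": "servo_tool", "payload": {"moves": [[-1.2,-0.8,0,1.1,0],[-2.4,-1.5,0,2.2,0],[-3.6,-2.3,0,3.3,0],[-4.8,-3.1,0,4.4,0],[-6,-3.8,0,5.5,0],[-7.2,-4.6,0,6.6,0],[-8.4,-5.4,0,7.7,0],[-9.6,-6.1,0,8.8,0],[-10.8,-6.9,0,9.9,0],[-11.3,-7.2,0,11,0]]}}

```text
time: 0.93
tool_pos: [0.4071, 0.225, 0.2049]
ee_rot: [3.142, 0.002, 1.574]
wrist_force: [-0.1, 0.4, -0.3]
width: 0.0942
finger_force: 0.0
```

Run:
```python
from h import *
P=np.load('P.npy');plan([.594,-.049,.2],P[2]+np.pi/2)
```

```text
t 0.9333 units [-10.986   7.437   0.22 ] turn 10.778 alt -19.222 q6 0.3805431538709674
```

Emit:
{"api": "servo_tool", "payload": {"moves": [[-1.3,0.9,0,1.1,0],[-2.6,1.8,0,2.2,0],[-3.9,2.6,0,3.3,0],[-5.2,3.5,0,4.4,0],[-6.5,4.4,0,5.5,0],[-7.8,5.3,0,6.6,0],[-9.1,6.2,0,7.7,0],[-10.4,7,0,8.8,0],[-11,7.4,0,9.9,0],[-11,7.4,0,10.8,0]]}}

```text
time: 1.77
tool_pos: [0.5954, -0.0483, 0.2035]
ee_rot: [-3.142, 0.002, 0.442]
wrist_force: [0.4, -0.1, -0.7]
width: 0.0942
finger_force: 0.0
```

Emit:
{"api": "servo_tool", "payload": {"moves": [[0,0,0,0,0],[0,0,0,0,0],[0,0,0,0,0]]}}

```text
time: 2.02
tool_pos: [0.5938, -0.0435, 0.2052]
ee_rot: [-3.141, 0.0, 0.456]
wrist_force: [-0.3, 0.1, 0.4]
width: 0.0938
finger_force: 0.0
```

```bash
cat >> h.py <<'E'
def wrist():
    from bench import robot
    o=robot.get_obs();s=robot.snapshot('wrist')
    T=np.eye(4);T[:3,:3]=R.from_euler('xyz',o['ee_rot']).as_matrix();T[:3,3]=o['tool_pos'];T=T@s['T_tool_cam']
    s['eye']=T[:3,3];s['orientation']=R.from_matrix(T[:3,:3]).as_euler('xyz');return s
E
python3 - <<'E'
from h import *
P=np.load('P.npy');plan([.594,-.049,.2],P[2]+np.pi/2)
s=wrist();cv2.imwrite('pics/w1.png',s['image']);pickle.dump(s,open('w1.pkl','wb'))
print(s['eye']);
for p in((-.036,.083,.06),(-.111,0,.14),(-.16,-.04,.06)):print(proj(s,W(P,p)))
E
```

```text
t 2.0167 units [-0.091  0.2    0.209] turn 0.095 alt -29.905 q6 0.9466581576861025
[ 0.66391916 -0.00868417  0.38365572]
[257.85683655 184.35676629]
[180.2702368 286.8958676]
[158.85134279 277.32468117]
```

View pics/w1.png

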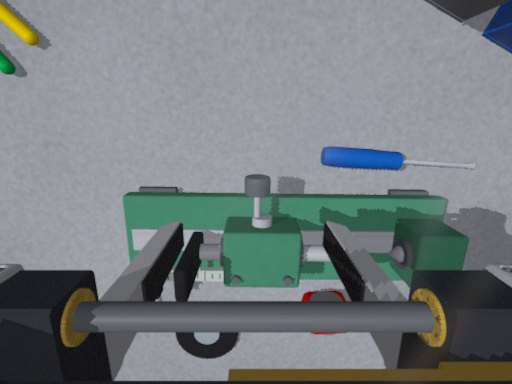

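Emit:
{"api": "servo_tool", "payload": {"moves": [[-0.1,0.2,0.8,0.1,0.3],[-0.1,0.2,1.6,0.1,0.3],[-0.1,0.2,2.4,0.1,0.3],[-0.1,0.2,3.2,0.1,0.3],[-0.1,0.2,4,0.1,0.3],[-0.1,0.2,4.6,0.1,0.3],[-0.1,0.2,5.2,0.1,0.3],[-0.1,0.2,5.2,0.1,0.3],[-0.1,0.2,5.2,0.1,0.3]]}}

```text
time: 2.82
tool_pos: [0.5933, -0.0488, 0.0749]
ee_rot: [-3.14, 0.001, 0.444]
wrist_force: [0.4, -0.2, 0.0]
width: 0.0657
finger_force: 0.0
```

Run:
```python
from h import *
P=np.load('P.npy');plan(W(P,(-.036,.083,.041)),P[2]+np.pi/2)
```

```text
t 2.8167 units [0.03  0.019 1.357] turn -0.013 alt 29.987 q6 0.9490764317743211
```

Emit:
{"api": "servo_tool", "payload": {"moves": [[0,0,0.5,0,0.3],[0,0,1,0,0.3],[0,0,1.35,0,0.3],[0,0,1.35,0,0.3],[0,0,1.35,0,0.6],[0,0,1.35,0,0.8],[0,0,1.35,0,1],[0,0,1.35,0,1],[0,0,1.35,0,1],[0,0,1.35,0,1]]}}

```text
time: 3.65
tool_pos: [0.5941, -0.0488, 0.0422]
ee_rot: [-3.14, -0.001, 0.442]
wrist_force: [-1.9, 5.2, 2.7]
width: 0.0296
finger_force: 28.8
```

Emit:
{"api": "servo_tool", "payload": {"moves": [[0,0,0,0,1],[0,0,0,0,1],[0,0,0,0,1]]}}

```text
time: 3.9
tool_pos: [0.5941, -0.0489, 0.0421]
ee_rot: [-3.14, -0.001, 0.443]
wrist_force: [-1.1, 3.7, 3.6]
width: 0.0292
finger_force: 30.0
```

Gripped at 29 mm, matching the 30 mm head. Pull along tool +x by 25 mm.

Emit:
{"api": "servo_tool", "payload": {"moves": [[0.15,0,0,0,1],[0.3,0,0,0,1],[0.45,0,0,0,1],[0.6,0,0,0,1],[0.75,0,0,0,1],[0.88,0,0,0,1],[0.96,0,0,0,1],[1,0,0,0,1],[1,0,0,0,1],[1,0,0,0,1]]}}

```text
time: 4.73
tool_pos: [0.6158, -0.0386, 0.0421]
ee_rot: [-3.14, 0.002, 0.443]
wrist_force: [-6.1, 2.9, 4.7]
width: 0.0293
finger_force: 30.0
```

Run:
```python
from h import *
from bench import robot
P=np.load('P.npy');o=robot.get_obs();print(F(P,o['tool_pos']),o['wrist_force'],o['width'])
s=wrist();cv2.imwrite('pics/w2.png',s['image'])
```

```text
[-0.03598314  0.10702256  0.04207499] [-6.05463599  2.87747881  4.68511649] 0.029264492710536997
```

View pics/w2.png

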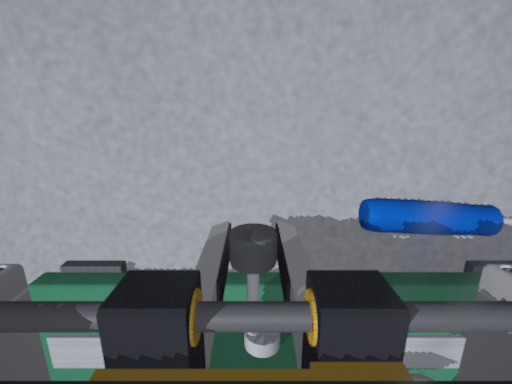

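Emit:
{"api": "servo_tool", "payload": {"moves": [[0.97,0,0,0,0.3],[0,0,0,0,0.3],[0,0,0,0,0.3],[0,0,0,0,0.3],[0,0,-1,0,0.3],[0,0,-2.5,0,0.3],[0,0,-4,0,0.3],[0,0,-5.5,0,0.3],[0,0,-6.5,0,0.3],[0,0,-6.5,0,0.3]]}}

```text
time: 5.62
tool_pos: [0.6209, -0.0398, 0.2142]
ee_rot: [3.131, -0.015, 0.442]
wrist_force: [-0.3, 0.2, 0.2]
width: 0.0654
finger_force: 0.0
```

My first row there carried a mistaken outward shift, so I'll check that the knob is still out before going on.

Run:
```python
from h import *
P=np.load('P.npy')
s=wrist();cv2.imwrite('pics/w3.png',s['image'])
for p in((-.036,.083,.06),(-.036,.107,.06)):print(proj(s,W(P,p)))
plan(W(P,(-.111,0,.2)),P[2]+np.pi/2)
```

```text
[249.43897815 205.28310392]
[249.30637677 186.00364305]
t 5.6667 units [-4.415 -3.091  0.348] turn -0.035 alt 29.965 q6 0.9737746013219134
```

View pics/w3.png

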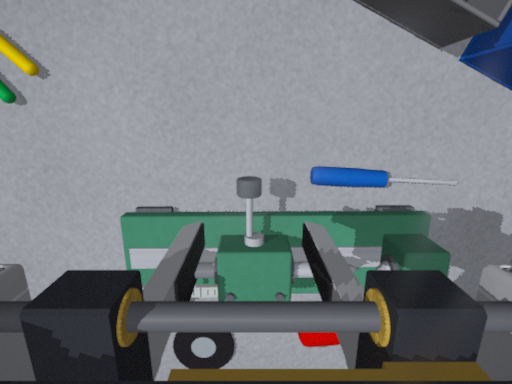

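Emit:
{"api": "servo_tool", "payload": {"moves": [[-1,-0.7,0,0,0.3],[-2,-1.4,0,0,0.3],[-3,-2.1,0,0,0.3],[-4,-2.8,0,0,0.3],[-4.4,-3.1,0.3,0,0.3],[-4.4,-3.1,0.3,0,0.3],[-4.4,-3.1,0.3,0,0.3],[-4.4,-3.1,0.3,0,0.3]]}}

```text
time: 6.33
tool_pos: [0.4847, -0.0163, 0.1961]
ee_rot: [-3.142, 0.0, 0.442]
wrist_force: [0.6, 0.3, -0.8]
width: 0.0657
finger_force: 0.0
```

Run:
```python
from h import *
P=np.load('P.npy')
plan(W(P,(-.111,0,.101)),P[2]+np.pi/2)
```

```text
t 6.3333 units [0.068 0.067 3.805] turn -0.033 alt 29.967 q6 0.9781277690151722
```

Emit:
{"api": "servo_tool", "payload": {"moves": [[0.05,0.05,1,0,0.3],[0.05,0.05,2,0,0.3],[0.05,0.05,3,0,0.3],[0.05,0.05,3.8,0,0.3],[0.05,0.05,3.8,0,0.3],[0.05,0.05,3.8,0,0.6],[0.05,0.05,3.8,0,0.8],[0.05,0.05,3.8,0,1],[0.05,0.05,3.8,0,1],[0.05,0.05,3.8,0,1]]}}

```text
time: 7.17
tool_pos: [0.4868, -0.0168, 0.1032]
ee_rot: [3.14, -0.002, 0.442]
wrist_force: [-0.2, 0.1, -0.2]
width: 0.0354
finger_force: 0.0
```

Emit:
{"api": "servo_tool", "payload": {"moves": [[0,0,0,0,1],[0,0,0,0,1],[0,0,0,0,1],[0,0,0,0,1]]}}

```text
time: 7.5
tool_pos: [0.4861, -0.0171, 0.1019]
ee_rot: [3.14, -0.0, 0.442]
wrist_force: [0.6, -1.6, 0.7]
width: 0.0139
finger_force: 30.0
```

Run:
```python
from h import *
from bench import robot
P=np.load('P.npy');o=robot.get_obs();print(F(P,o['tool_pos']),o['wrist_force'])
s=pickle.load(open('s.pkl','rb'))['top'];v=s['image'].max(2)
print(v[238:258,226:246])
m=(v<60).astype(np.uint8);m[:240]=0;m[258:]=0;m[:,:226]=0;m[:,246:]=0
n,l,st,c=cv2.connectedComponentsWithStats(m)
for i in range(1,n):
    if st[i,4]>5:
        ys,xs=np.where(l==i);print(st[i],c[i])
        for u,w in zip(xs,ys):pass
        for z in(.06,.046):
            f=np.array([F(P,ray(s,(u,w),z)) for u,w in zip(xs,ys)]);print(z,f.min(0),f.max(0),f.mean(0))
w=wrist();cv2.imwrite('pics/w4.png',w['image'])
# second view: dark marker in the scene picture
print([proj(pickle.load(open('s.pkl','rb'))['scene'],W(P,(-.165,y,.055))) for y in(-.04,-.07)])
```

```text
[-0.11129095 -0.00075665  0.10192723] [ 0.61644929 -1.58905233  0.70189138]
[[115 115 115 114 114 116 115 113 115 115 114 115 114 110 114 120 142 174
  185 164]
 [116 115 117 115 116 116 115 115 115 116 114 115 113 121 142 175 181 177
  181 184]
 [112 116 112 115 113 114 114 116 114 114 116 124 147 171 183 182 161 155
  178 184]
 [114 114 115 113 114 117 118 118 117 112 133 171 182 151 159 185 187 140
  141 185]
 [113 112 114 115 118 116 110 114 123 109 101 109 117  88 136 182 188 151
  153 184]
 [115 112 114 113 114  88  38  85 121 123  94  96 125 120 105 148 189 183
  181 150]
 [111 111 119 101  51  33  37  47 102 131 103  98 119 123 105 150 184 151
   92  67]
 [112 122 148 142  79  31  31  21  92 127 129  97  96 123 119 118  92  71
   85  85]
 [142 172 187 176 116  23  38  35  47 106 130 103  98 105  72  49  52  75
   91  91]
 [180 178 185 193 145  32  33  35  29  91 126 109  74  51  55  58  84  96
   92  92]
 [163 157 178 191 163 101  43  36  35  43  53  50  55  60  80  90 122 120
   90  92]
 [188 139 143 189 196 167  83  29  38  32  34  52  82  99 131 122  83  84
   96  98]
 [18
[... 340 characters left out ...]
9  81  82 129 150 144 136 142 106  97 157 146  98 119 138 132 129 132
  132 128]
 [150 145 139 142 141 136 134 140 128 152 188 167 120 120 134 133 132 134
  134 133]
 [140 140 136 137 137 133 132 137 136 138 167 173 131 108 126 135 133 132
  133 133]
 [136 142 138 139 140 136 133 131 132 127 153 168 148 139 140 137 135 137
  135 131]]
[227 243  16  11  52] [233.98076923 248.40384615]
0.06 [-0.18907629 -0.06863974  0.06      ] [-0.14393953 -0.04058326  0.06      ] [-0.16647938 -0.05618882  0.06      ]
0.046 [-0.19011624 -0.069355    0.046     ] [-0.14443096 -0.04095758  0.046     ] [-0.16724472 -0.05675277  0.046     ]
[array([255.49310473, 184.15516861]), array([249.63411529, 179.92553705])]
```

Emit:
{"api": "servo_tool", "payload": {"moves": [[0,-0.25,0,0,1],[0,-0.5,0,0,1],[0,-0.75,0,0,1],[0,-1,0,0,1],[0,-1.3,0,0,1],[0,-1.6,0,0,1],[0,-1.9,0,0,1],[0,-2.1,0,0,1],[0,-2.2,0,0,1],[0,-2.2,0,0,1]]}}

```text
time: 8.38
tool_pos: [0.4631, 0.0312, 0.1019]
ee_rot: [3.137, -0.0, 0.442]
wrist_force: [3.7, -6.9, -1.8]
width: 0.0136
finger_force: 30.0
```

Emit:
{"api": "servo_tool", "payload": {"moves": [[0,0,0,0,1],[0,0,0,0,1],[0,0,0,0,1]]}}

```text
time: 8.63
tool_pos: [0.4634, 0.0308, 0.102]
ee_rot: [3.137, -0.0, 0.441]
wrist_force: [4.1, -7.6, -0.7]
width: 0.0144
finger_force: 30.0
```

Run:
```python
from h import *
from bench import robot
P=np.load('P.npy');o=robot.get_obs();print(F(P,o['tool_pos']),o['wrist_force'],o['width'],o['finger_force'])
I=[]
for n in('top','scene','wrist'):
    s=wrist() if n=='wrist' else robot.snapshot(n);q=proj(s,W(P,(-.165,-.04,.046)));print(n,q)
    r,c=int(q[1]),int(q[0]);h=30 if n!='wrist' else 60
    r=min(max(r,h),384-h);c=min(max(c,h),512-h)
    I.append(cv2.resize(s['image'][r-h:r+h,c-h:c+h],(266,266),interpolation=cv2.INTER_CUBIC));print(c-h,r-h)
    pickle.dump(s,open(n+'2.pkl','wb'))
cv2.imwrite('pics/c5.png',np.hstack(I))
```

```text
[-0.16433539 -0.00062108  0.10195524] [ 4.07504745 -7.58334557 -0.74304664] 0.014386271779586547 30.021345019340515
top [232.03544629 242.59507535]
202 212
scene [255.44862423 186.04611407]
225 156
wrist [252.65224745 248.9936864 ]
192 188
```

View pics/c5.png

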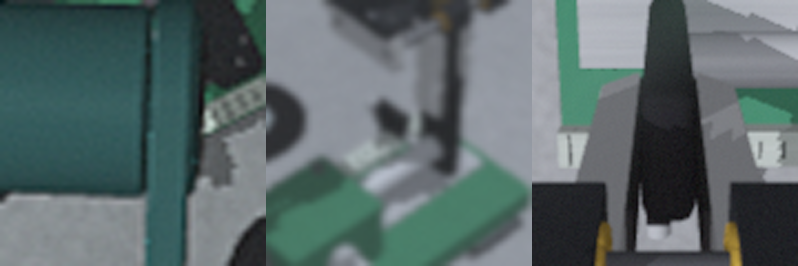

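Run:
```python
from h import *
P=np.load('P.npy');s=pickle.load(open('scene2.pkl','rb'));w=pickle.load(open('wrist2.pkl','rb'));s0=pickle.load(open('s.pkl','rb'))['top']
for x in(-.16,-.165,-.17):print(x,[proj(c,W(P,(x,y,z))).round(1) for c in(s,w) for y,z in((-.04,.06),(-.072,.06),(-.08,.05))])
print('ptr',proj(s,W(P,(-.1643,-.037,.046))))
px=lambda x,y:np.array([195+(x+.5)/5-.5,145+(y+.5)/5-.5])
for z in(.04,.05):print(F(P,ray(s0,px(208,552),z)),F(P,ray(w,(248.8,290.8),z)))
A=cv2.resize(s['image'][170:195,240:268],(400,357),interpolation=cv2.INTER_CUBIC)
B=cv2.resize(w['image'][235:305,210:288],(398,357),interpolation=cv2.INTER_CUBIC)
B=cv2.LUT(B,np.clip(np.arange(256)**.6*9.2,0,255).astype(np.uint8))
cv2.imwrite('pics/c6.png',np.hstack([A,B]))
```

```text
-0.16 [array([254.5, 183.8]), array([248.2, 179.2]), array([246.7, 180.2]), array([258.6, 256.5]), array([258.6, 289.5]), array([258.3, 290.7])]
-0.165 [array([255.5, 183.1]), array([249.3, 178.6]), array([247.7, 179.6]), array([252.7, 256.5]), array([252.9, 289.5]), array([252.9, 290.7])]
-0.17 [array([256.6, 182.4]), array([250.3, 178. ]), array([248.7, 179. ]), array([246.8, 256.6]), array([247.2, 289.6]), array([247.4, 290.7])]
ptr [255.89513089 186.56729747]
[-0.17011039 -0.07609621  0.04      ] [-0.16886813 -0.08691186  0.04      ]
[-0.16954207 -0.07553041  0.05      ] [-0.16872282 -0.08007469  0.05      ]
```

View pics/c6.png

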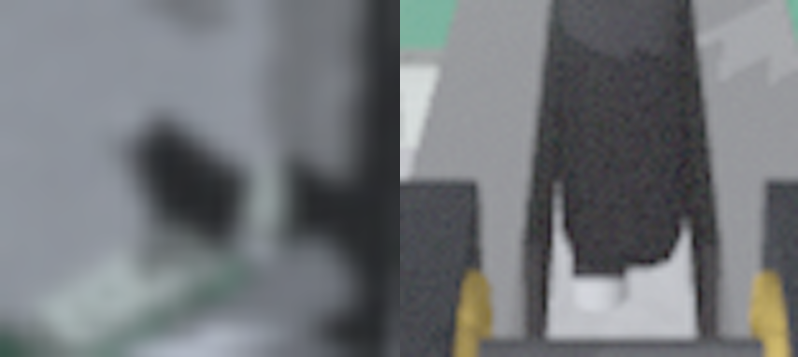

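The wrist view shows the marker end at crop columns 573–625 with its screw under it, giving mark x ≈ -168 mm. The pointer is at about -164 mm, so I draw another 4 mm.

Emit:
{"api": "servo_tool", "payload": {"moves": [[0,-0.05,0,0,1],[0,-0.1,0,0,1],[0,-0.16,0,0,1],[0,-0.16,0,0,1],[0,-0.16,0,0,1],[0,-0.16,0,0,1],[0,-0.16,0,0,1]]}}

```text
time: 9.37
tool_pos: [0.4617, 0.0343, 0.1019]
ee_rot: [3.136, -0.0, 0.441]
wrist_force: [3.9, -8.9, -1.4]
width: 0.0136
finger_force: 30.0
```

Run:
```python
from h import *
from bench import robot
P=np.load('P.npy');o=robot.get_obs();print(F(P,o['tool_pos']),o['wrist_force'],o['width'],o['finger_force'])
w=wrist();s=robot.snapshot('scene')
for x in(-.163,-.168,-.173):print(x,[proj(w,W(P,(x,-.072,z))).round(1) for z in(.03,.045,.06)],proj(s,W(P,(x,-.037,.046))))
A=cv2.resize(s['image'][170:195,240:268],(400,357),interpolation=cv2.INTER_CUBIC)
B=cv2.resize(w['image'][235:305,210:288],(398,357),interpolation=cv2.INTER_CUBIC)
B=cv2.LUT(B,np.clip(np.arange(256)**.6*9.2,0,255).astype(np.uint8))
cv2.imwrite('pics/c7.png',np.hstack([A,B]))
```

```text
[-0.1681837  -0.00063576  0.10194353] [ 3.90328513 -8.85273489 -1.37555682] 0.013609549672567597 30.02324938774109
-0.163 [array([258.7, 271.3]), array([259.1, 279.9]), array([259.6, 289.5])] [255.62666267 186.73857659]
-0.168 [array([253.6, 271.4]), array([253.7, 280. ]), array([253.9, 289.6])] [256.65765892 186.08081482]
-0.173 [array([248.5, 271.4]), array([248.3, 280. ]), array([248.2, 289.6])] [257.68441683 185.42575707]
```

View pics/c7.png

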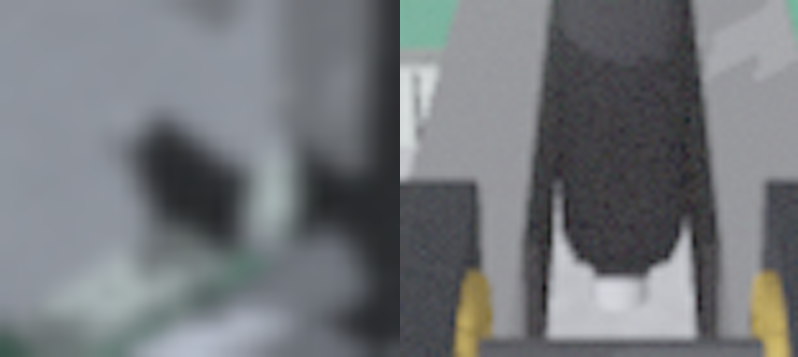

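Emit:
{"api": "servo_tool", "payload": {"moves": [[0,0,0,0,1],[0,0,0,0,1],[0,0,0,0,1],[0,0,0,0,1],[0,0,0,0,1],[0,0,0,0,1],[0,0,0,0,1],[0,0,0,0,1]]}}

```text
time: 10.13
tool_pos: [0.4617, 0.0343, 0.1019]
ee_rot: [3.136, -0.0, 0.441]
wrist_force: [3.6, -8.5, -1.3]
width: 0.0137
finger_force: 30.0
```

Run:
```python
from bench import robot
print(robot.close_job())
```

```text
the job is handed in; nothing more can be done
None
```

I handed the job in at about 10 s with the lock knob fully out and the gripper still holding the handle, the pointer within about 1 mm of the mark by my camera estimate; no verdict was returned.

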